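# Sort out the mixed-up jar lids

## Robot

A 7-joint arm with a two-finger parallel gripper is mounted at the origin on a cart in front of the work surface, level with it; the furniture and walls round the work are solid. World frame = base frame: x ahead of the robot, y to its left, z up, the work surface at z = 0. Lengths are in mm, angles in rad, forces in N, time in s.
With the tool pointing down it reaches from about 400 to 900 mm from the base axis. Payload 5.5 kg.
Tool frame: the origin (TCP) lies midway between the tips of the shut fingers; the grasp point (between the pads) lies 19 mm behind it (manip.pinch_z is the distance from the TCP to the grasp point, in mm); z points along the fingers, y is the direction in which the jaws open and shut (so a half turn about z gives the same grasp; the last joint's range is limited). The gripper opens to 92 mm and grips with 3 to 60 N. Pads are 19 mm wide; open, the fingers measure 130 mm over their backs; the gripper's body (75 mm by 190 mm) begins 47 mm behind the grasp point.
Start: joints at [-1.035, 0.501, -0.427, 1.55, 0.221, 1.138, -0.21], TCP at [175.09, 625.974, 226.729] pointing down, gripper open.
Joint ranges: [-2.88, 2.88], [-0.31, 2.03], [-1.54, 1.56], [0.2, 2.42], [-1.41, 4.55], [0.19, 2.02], [-2.57, 2.57]. Speed limits (rad/s): [2.57, 2.57, 3.14, 3.14, 3.14, 3.14, 3.14].

## Interface

Orientations are given as a unit quaternion [w, x, y, z].
In Python, from plant import manip, planner, status, imaging gives the robot as it stands. Calls block until the motion is done:
- manip.move_ptp(position, orientation): joint-space move of the TCP to a pose.
- manip.move_l(position, orientation=None, velocity=150, max_force=None): straight line of the TCP; orientation=None keeps the orientation; velocity is the mean speed in mm/s. With max_force (N) it stops when the force on the tool has changed by that much, and returns True; else False.
- manip.goto_joints(angles): joint-space move.
- manip.release() and manip.clamp(force=None): open the fingers fully, or close them until they stop; force is the grip in N (None keeps the last).
- manip.wait(seconds).
- planner.inverse_kinematics(position, orientation): joint angles nearest the present ones, or None.
- status.observe(): the state.
- imaging.get_image(name): name is "scene" or "top" or "wrist"; returns the picture (400x640x3 uint8, blue, green, red); there is no depth.
- imaging.get_calibration(name): a dict with "camera_matrix" (3x3 intrinsics, pixels), "world_from_camera" (4x4, takes a point from camera to world coordinates). Camera axes: x right, y up, looking along -z (the intrinsics and any distortion apply to the point x, -y, -z); pixel columns grow to the right and rows downward; lengths in mm; the calibration is good to about 2 mm. A picture is of the moment at which its call begins: read the wrist's pose just before it. get_calibration takes no time and is no camera call; for the wrist camera it gives the pose at the moment of the call.
A pose or a line that the arm cannot do raises manip.MotionError and nothing moves.
- manip.hand_in(): hands the job in, once; it reports no verdict.
The state is a dict: "t": time; "q": joint angles; "joint_velocities": joint speeds; "joint_torque": joint torques, N m; "eef_pos": TCP position; "orientation": TCP orientation; "force": force on the tool from outside, world axes, zero at the start; "torque": the same for the moment, N m; "gripper_width": opening from 0.0 (shut) to 1.0 (fully open).
Only numpy, scipy, OpenCV 4.12 (cv2) and the standard library are available. Lean on these libraries where they do the work, as an engineer would, in place of code of your own. Each camera call takes 0.05 s, during which the arm holds its last target.

## Task

The wooden lids of the three white storage jars have been mixed up, so that each jar wears the lid of another. Put every lid back on its own jar - the smallest on the tall narrow-necked jar, the middle one on the middle jar, the largest on the low wide-mouthed jar - with its plug down in the mouth and its plate flat on the collar, parking a lid on the coaster or another clear spot on the way. Keep the lids right way up, leave the jars standing where they are and do not disturb the timer, the jug or the mug.

Things in the scene. Friction and masses are not known exactly. Their poses are not given: they have to be found in the camera images.
- lid_small: The smallest wooden lid, plate 84 mm across. Origin: centre of the plug's underside, z up. Upwards from it: plug 50 mm across, 12 mm high (lower 6 mm bevelled in by 5 mm), plate 10 mm thick (z 12 to 22), upright round knob 30 mm across (z 22 to 48), gripped from above. About 90 g. Starts on the middle jar, plate on the collar, plug loose in the mouth.
- lid_middle: The middle-sized wooden lid, plate 100 mm across. Origin: centre of the plug's underside, z up. Upwards from it: plug 66 mm across, 12 mm high (lower 6 mm bevelled in by 5 mm), plate 10 mm thick (z 12 to 22), upright round knob 30 mm across (z 22 to 48), gripped from above. About 90 g. Starts on the low jar, plate on the collar, plug loose in the mouth.
- lid_large: The largest wooden lid, plate 116 mm across. Origin: centre of the plug's underside, z up. Upwards from it: plug 82 mm across, 12 mm high (lower 6 mm bevelled in by 5 mm), plate 10 mm thick (z 12 to 22), upright round knob 30 mm across (z 22 to 48), gripped from above. About 90 g. Starts on the tall jar, its plug perched on top of the collar, too wide for the mouth.
- jar_tall: The tallest, narrow-necked white stoneware jar, 110 mm high, body 110 mm across; straight collar 68 mm outside, mouth 56 mm inside. Origin: centre of its underside, z up. About 0.9 kg, loose. The smallest lid belongs to it: seated, the lid's origin is on the jar's axis 98 mm above the jar's origin, with 3 mm of play round the plug.
- jar_middle: The middle-sized white stoneware jar, 90 mm high, body 110 mm across; straight collar 84 mm outside, mouth 72 mm inside. Origin: centre of its underside, z up. About 0.9 kg, loose. The middle-sized lid belongs to it: seated, the lid's origin is on the jar's axis 78 mm above the jar's origin, with 3 mm of play round the plug.
- jar_low: The lowest, wide-mouthed white stoneware jar, 70 mm high, body 110 mm across; straight collar 100 mm outside, mouth 88 mm inside. Origin: centre of its underside, z up. About 0.9 kg, loose. The largest lid belongs to it: seated, the lid's origin is on the jar's axis 58 mm above the jar's origin, with 3 mm of play round the plug.
- coaster: A pale round flat wooden coaster, 94 mm across, 9 mm thick, lying loose on a free spot of the worktop among the jars; a lid can be parked on it. Origin: centre of its underside; it may be moved.
- timer: Bystander: a wind-up kitchen timer, 61 mm across, 60 mm high, loose. Origin: centre of its underside.
- jug: Bystander: a small white milk jug, about 65 x 92 mm and 78 mm high, loose. Origin: near the centre of its underside.
- mug: Bystander: a white mug with a handle, about 90 x 119 mm and 84 mm high, loose. Origin: near the centre of its underside.
Things that resemble listed ones, but are neither listed nor needed, are in the scene too. What is shaped like the lid_middle but turquoise is not meant.

How it is judged:
By the outcome, as a careful person would: the job done as asked, in the order asked, and still so for the second after the job is handed in, with the robot touching nothing.
It also fails if it takes over 104 s, if anything falls off the work surface, if the arm or the gripper's body presses on something with over 40 N, if the wrist force passes 120 N, or if a joint passes its speed limit or range.

## Working session

There is one attempt and no reset: what is moved stays moved. The work goes in short steps, each a Python script; the robot and the scene stay as the last script left them, time stands still between calls to the robot, and variables do not carry over. Pictures are saved under pics/ and viewed, and the job is handed in when it is done.

```bash
ls; mkdir -p pics; python3 - <<'E'
from plant import manip, planner, status, imaging
import cv2,numpy as np
s=status.observe(); print({k:np.round(v,3) for k,v in s.items()})
for n in ["scene","top","wrist"]:
    cv2.imwrite(f"pics/a_{n}.png",imaging.get_image(n))
    c=imaging.get_calibration(n); print(n,{k:np.round(v,3).tolist() for k,v in c.items()})
E
```

```text
pics
{'t': np.float64(0.0), 'q': array([-1.035,  0.502, -0.427,  1.551,  0.221,  1.138, -0.21 ]), 'joint_velocities': array([-0.001,  0.001,  0.002,  0.   , -0.001,  0.   , -0.002]), 'joint_torque': array([ 0.0000e+00, -5.6659e+01, -5.8150e+00, -2.7911e+01, -6.8000e-02,
        3.1000e-02,  0.0000e+00]), 'eef_pos': array([175.   , 625.289, 225.683]), 'orientation': array([-0.   ,  0.136,  0.991, -0.001]), 'force': array([ 0.364, -0.383,  0.529]), 'torque': array([-0.023,  0.021, -0.004]), 'gripper_width': np.float64(1.002)}
scene {'camera_matrix': [[428.806, 0.0, 312.572], [0.0, 428.806, 200.325], [0.0, 0.0, 1.0]], 'world_from_camera': [[0.786, 0.414, -0.46, -117.545], [-0.618, 0.499, -0.607, -728.842], [-0.022, 0.761, 0.648, 992.843], [0.0, 0.0, 0.0, 1.0]]}
top {'camera_matrix': [[369.017, 0.0, 324.318], [0.0, 369.017, 193.363], [0.0, 0.0, 1.0]], 'world_from_camera': [[-0.008, 0.993, -0.116, 385.903], [-1.0, -0.008, 0.004, 96.593], [0.003, 0.116, 0.993, 1291.402], [0.0, 0.0, 0.0, 1.0]]}
wrist {'camera_matrix': [[323.651, 0.0, 313.036], [0.0, 323.651, 199.02], [0.0, 0.0, 1.0]], 'world_from_camera': [[0.269, -0.925, -0.267, 102.726], [0.963, 0.259, 0.075, 645.724], [-0.001, -0.278, 0.961, 383.925], [0.0, 0.0, 0.0, 1.0]]}
```

View pics/a_scene.png

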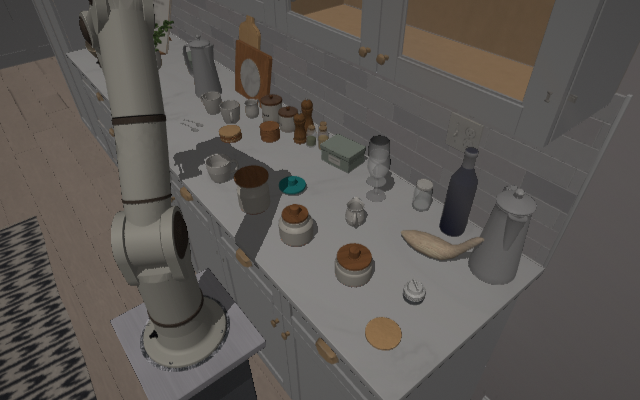

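View pics/a_top.png

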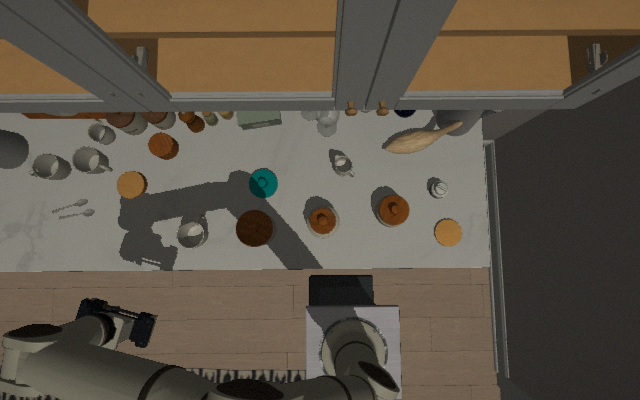

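View pics/a_wrist.png

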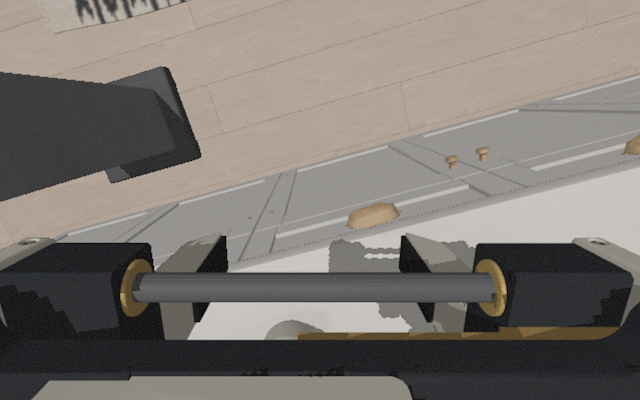

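```bash
python3 - <<'E'
import cv2,numpy as np
a=cv2.imread("pics/a_top.png")[140:270,160:480]; a=cv2.convertScaleAbs(a,alpha=1.5)
cv2.imwrite("pics/b_top.png",cv2.resize(a,None,fx=2.5,fy=2.5,interpolation=cv2.INTER_CUBIC))
a=cv2.imread("pics/a_scene.png")[140:360,190:460]; a=cv2.convertScaleAbs(a,alpha=1.5)
cv2.imwrite("pics/b_scene.png",cv2.resize(a,None,fx=2.7,fy=2.7,interpolation=cv2.INTER_CUBIC))
E
```

```text
(no output)
```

View pics/b_top.png

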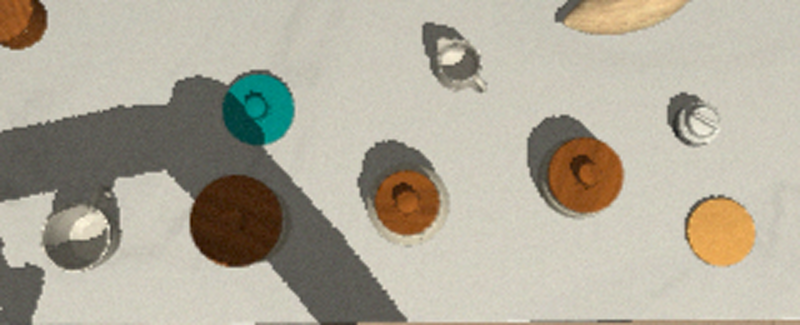

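View pics/b_scene.png

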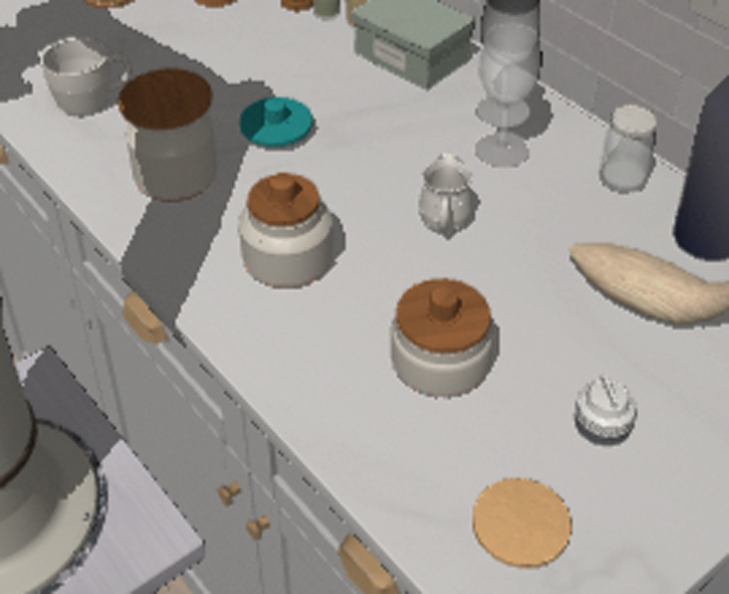

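```bash
cat > h.py <<'E'
import numpy as np,cv2
def ray(c,u,v):
    K=np.array(c["camera_matrix"]);T=np.array(c["world_from_camera"])
    p=np.linalg.inv(K)@[u,v,1]; d=T[:3,:3]@[p[0],-p[1],-p[2]]
    return T[:3,3],d
def atz(c,u,v,z):
    o,d=ray(c,u,v); return o+d*(z-o[2])/d[2]
def proj(c,P):
    K=np.array(c["camera_matrix"]);T=np.array(c["world_from_camera"])
    P=np.atleast_2d(P); q=(P-T[:3,3])@T[:3,:3]; q=q*[1,-1,-1]; r=q@K.T; return r[:,:2]/r[:,2:]
E
python3 - <<'E'
from plant import imaging
from h import *
c=imaging.get_calibration("top")
im=cv2.imread("pics/a_top.png"); hsv=cv2.cvtColor(im,cv2.COLOR_BGR2HSV)
def fit(x0,y0,x1,y1,z,name,lo=(3,110,20),hi=(25,255,255)):
    m=cv2.inRange(hsv[y0:y1,x0:x1],lo,hi)
    cs,_=cv2.findContours(m,cv2.RETR_EXTERNAL,cv2.CHAIN_APPROX_NONE)
    k=max(cs,key=cv2.contourArea)[:,0,:]+[x0,y0]
    W=np.array([atz(c,u,v,z)[:2] for u,v in k])
    (cx,cy),r=cv2.minEnclosingCircle(W.astype(np.float32))
    print(name,np.round([cx,cy],1),"diam",round(2*r,1),k.mean(0))
fit(225,200,290,260,132,"large")
fit(300,200,345,245,100,"small")
fit(370,190,420,235,80,"mid")
fit(430,215,470,250,9,"coaster")
fit(245,165,280,200,22,"turq",(80,100,20),(100,255,255))
for n,u,v,z in [("mug",192,232,40),("jug",342,164,40),("timer",440,188,30),("tallbase",255,228,0)]: print(n,atz(c,u,v,z).round(0))
a=cv2.imread("pics/a_top.png")[190:260,220:290]
b=cv2.imread("pics/a_scene.png")[155:225,215:285]
a=np.hstack([a,b]); a=(255*(a/255.)**0.5).astype(np.uint8)
cv2.imwrite("pics/c.png",cv2.resize(a,None,fx=5,fy=5,interpolation=cv2.INTER_CUBIC))
E
```

```text
large [414.5 312.2] diam 115.7 [253.84615385 227.93269231]
small [437.2  98.7] diam 83.7 [322.44444444 220.48611111]
mid [ 472.  -136.2] diam 100.0 [393.51190476 209.52380952]
coaster [ 396.2 -334.6] diam 94.7 [447.74666667 232.22666667]
turq [570.7 304.5] diam 100.5 [262.75308642 183.34567901]
mug [404. 538.  40.]
jug [633.  29.  40.]
timer [ 549. -308.   30.]
tallbase [417. 333.   0.]
```

View pics/c.png

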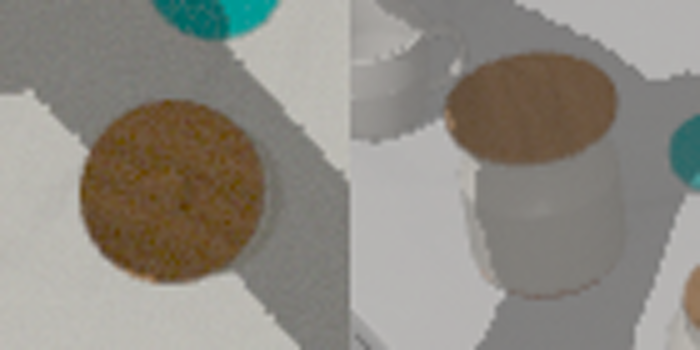

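```bash
python3 - <<'E'
from plant import manip, planner, status, imaging
from h import *
q=[0,0,1,0]
for n,p in dict(tall=(414,312,150),tallh=(414,312,330),midh=(437,98,300),mid=(437,98,110),low=(472,-136,90),coast=(396,-335,30)).items():
    j=planner.inverse_kinematics(p,q); print(n,None if j is None else np.round(j,2))
manip.move_ptp([414,312,330],q)
s=status.observe();print(s["t"],s["eef_pos"])
c=imaging.get_calibration("wrist"); im=imaging.get_image("wrist"); cv2.imwrite("pics/d1.png",im)
np.save("d1.npy",c)
print(proj(c,[[414,312,132],[414,312,330],[414,312,0]]))
manip.move_ptp([437,98,300],q)
s=status.observe();print(s["t"],s["eef_pos"])
c=imaging.get_calibration("wrist"); im=imaging.get_image("wrist"); cv2.imwrite("pics/d2.png",im); np.save("d2.npy",c)
print(proj(c,[[437,98,100],[437,98,126]]))
E
```

```text
tall [-0.36  0.36 -0.41  1.95  0.18  0.87  0.71]
tallh [-0.33  0.16 -0.41  1.75  0.07  1.24  0.81]
midh [-0.18  0.03 -0.1   1.95  0.    1.16  1.29]
mid [-0.1   0.29 -0.2   2.15  0.09  0.71  1.21]
low [ 0.12  0.38  0.12  2.07 -0.07  0.69  1.86]
coast [ 0.37  0.55  0.34  2.03 -0.31  0.61  2.5 ]
1.6583 [413.31109524 313.05949876 329.83066973]
[[311.84763906 175.79424761]
 [310.90855588 253.2209682 ]
 [312.06841485 157.59144557]]
2.5833 [437.16312364  99.86458639 300.29393302]
[[311.03974612 174.40518638]
 [310.93122555 179.49304641]]
```

View pics/d1.png

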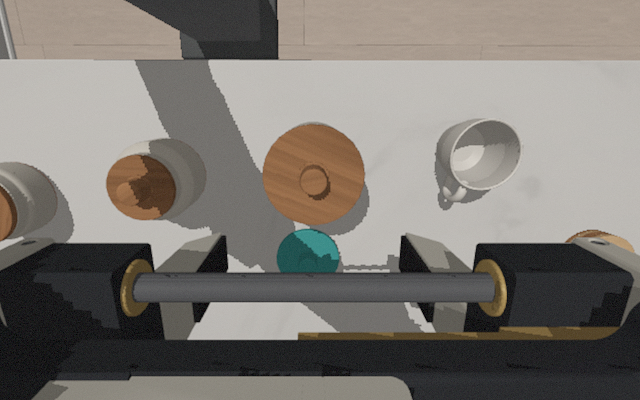

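View pics/d2.png

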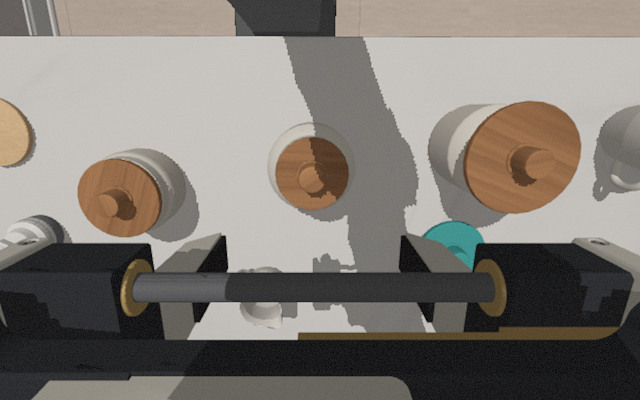

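```bash
cat >> h.py <<'E'
def circ(W):
    A=np.c_[2*W,np.ones(len(W))]; b=(W**2).sum(1); x=np.linalg.lstsq(A,b,rcond=None)[0]
    r=np.sqrt(x[2]+x[0]**2+x[1]**2); return x[0],x[1],r,np.abs(np.hypot(*(W-x[:2]).T)-r).std()
def wood(c,im,x0,y0,x1,y1,z,lo=(3,90,20),hi=(25,255,255)):
    hsv=cv2.cvtColor(cv2.GaussianBlur(im,(3,3),0),cv2.COLOR_BGR2HSV)
    m=cv2.inRange(hsv[y0:y1,x0:x1],lo,hi)
    m=cv2.morphologyEx(m,cv2.MORPH_OPEN,np.ones((3,3),np.uint8))
    cs,_=cv2.findContours(m,cv2.RETR_EXTERNAL,cv2.CHAIN_APPROX_NONE)
    k=cv2.convexHull(max(cs,key=cv2.contourArea))[:,0,:]+[x0,y0]
    W=np.array([atz(c,u,v,z)[:2] for u,v in k])
    f=circ(W); return np.round([f[0],f[1],2*f[2],f[3]],1),k.min(0),k.max(0)
def quat(psi):
    h=np.radians(psi)/2; return [0,-np.sin(h),np.cos(h),0]
E
python3 - <<'E'
from h import *
c=np.load("d1.npy",allow_pickle=True).item(); im=cv2.imread("pics/d1.png")
print("large",wood(c,im,255,115,375,228,132)); print("knob top",atz(c,314,180,158))
c2=np.load("d2.npy",allow_pickle=True).item(); im2=cv2.imread("pics/d2.png")
print("small",wood(c2,im2,265,125,365,225,100)); print("knob",atz(c2,313,179,126), np.round(proj(c2,[437,98,126])))
print("mid",wood(c2,im2,70,150,170,240,80)); 
a=im[120:230,255:375]; b=im2[115:225,255:375]
cv2.imwrite("pics/e.png",cv2.resize(np.hstack([a,b]),None,fx=3.3,fy=3.3,interpolation=cv2.INTER_CUBIC))
E
```

```text
large (array([4.147e+02, 3.134e+02, 1.137e+02, 2.000e-01]), array([263, 124]), array([363, 224]))
knob top [412.93856513 314.31056495 158.        ]
small (array([4.369e+02, 9.880e+01, 8.200e+01, 1.000e-01]), array([276, 138]), array([347, 209]))
knob [436.46630258 100.17218254 126.        ] [[311. 179.]]
mid (array([ 4.718e+02, -1.347e+02,  9.920e+01,  3.000e-01]), array([ 78, 159]), array([161, 236]))
```

View pics/e.png

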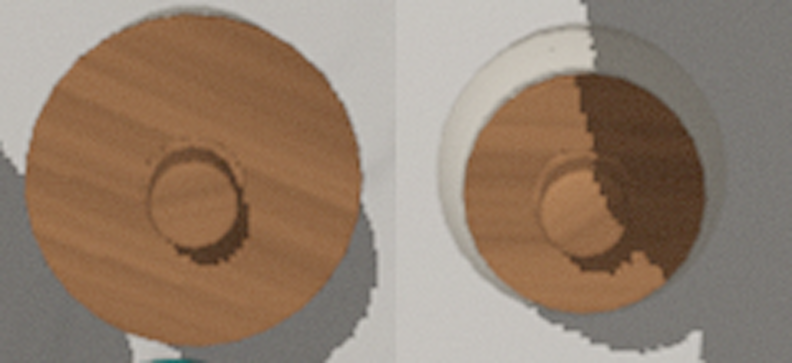

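```bash
cat >> h.py <<'E'
from plant import manip, planner, status, imaging
def st(tag=""):
    s=status.observe(); print(tag,"t",round(float(s["t"]),2),"p",np.round(s["eef_pos"],1),"F",np.round(s["force"],1),"w",round(float(s["gripper_width"]),3)); return s
def shot(cam,name):
    c=imaging.get_calibration(cam); im=imaging.get_image(cam); cv2.imwrite(f"pics/{name}.png",im); np.save(name+".npy",c); return c,im
E
python3 - <<'E'
from h import *
q=quat(0)
manip.move_ptp([437,99.2,190],q)
hit=manip.move_l([437,99.2,104.5],q,velocity=80,max_force=8); st(f"hit {hit}")
manip.clamp(20); st("clamp")
manip.move_l([437,99.2,230],q,velocity=120); st("lift")
shot("wrist","f1"); shot("top","f1t")
E
```

```text
hit False t 4.37 p [437.4  99.3 104.9] F [ 0.   0.2 -0.5] w 0.999
clamp t 5.36 p [437.   99.1 104.5] F [-0.6 -0.2 -0.5] w 0.323
lift t 6.55 p [436.4  99.1 229.3] F [ 0.3  0.1 -0.8] w 0.319
```

View pics/f1.png

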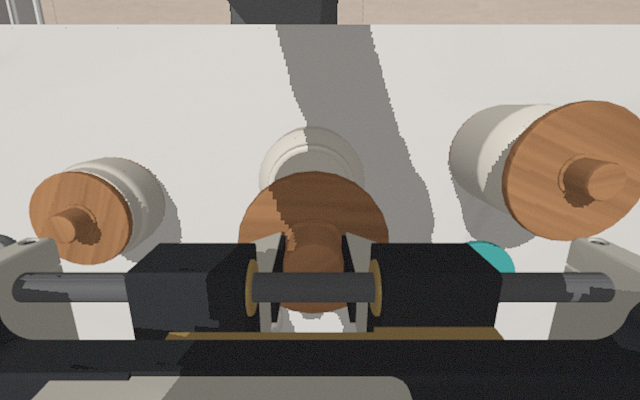

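View pics/f1t.png

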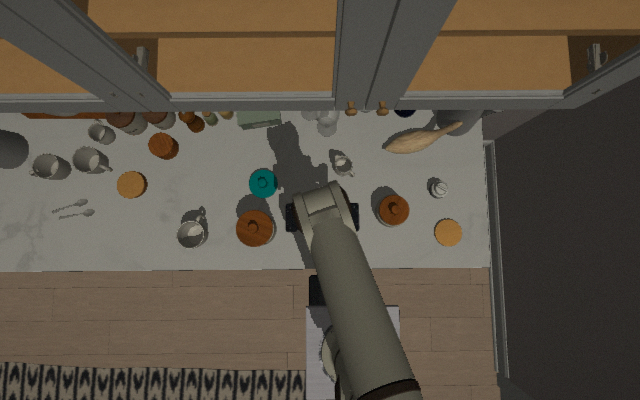

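```bash
python3 - <<'E'
from h import *
qc=quat(-30)
manip.move_ptp([396,-334.5,230],qc); st("over")
manip.move_l([396,-334.5,50],qc,velocity=130)
h=manip.move_l([396,-334.5,32],qc,velocity=25,max_force=4); st(f"hit {h}")
manip.release(); manip.move_l([396,-334.5,110],qc,velocity=130); st("up")
manip.move_l([396,-334.5,230],qc,velocity=200); shot("wrist","g1")
q=quat(0)
manip.move_ptp([437,99,300],q); st("mid"); shot("wrist","g2")
manip.move_ptp([472,-135,280],q); st("low"); shot("wrist","g3")
E
```

```text
over t 8.25 p [ 397.2 -332.7  229.9] F [-0.1  1.2 -1.2] w 0.32
hit True t 10.37 p [ 395.9 -334.4   35.1] F [-0.6 -0.5  3.5] w 0.316
up t 12.19 p [ 395.7 -334.1  109.6] F [ 0.6  0.2 -0.9] w 1.0
mid t 14.61 p [437.3  97.4 299.7] F [0.6 0.2 0.4] w 0.998
low t 15.6 p [ 472.2 -133.6  279.9] F [0.  0.9 0. ] w 1.0
```

View pics/g1.png

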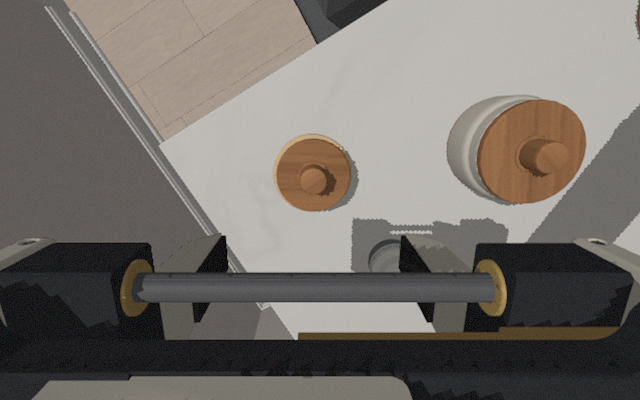

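View pics/g2.png

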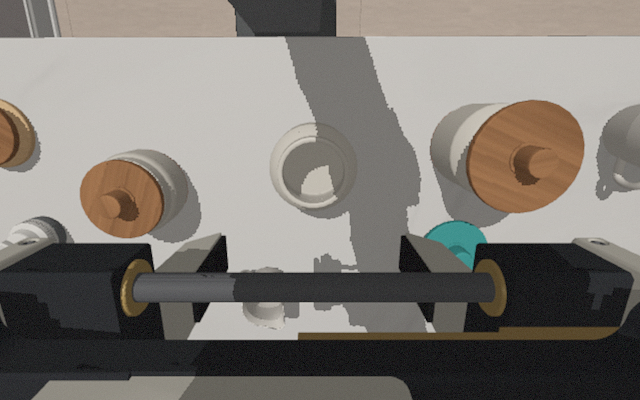

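View pics/g3.png

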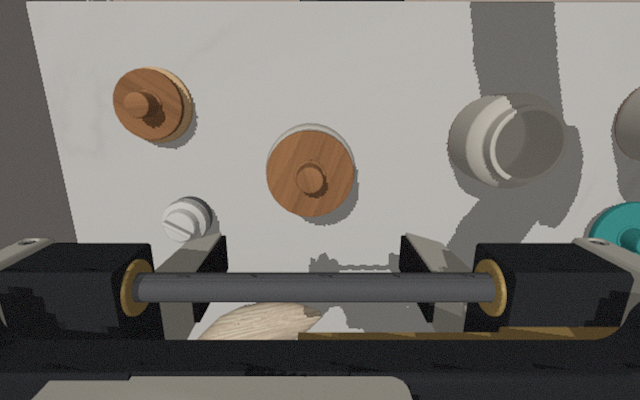

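```bash
cat >> h.py <<'E'
def overlay(c,im,cx,cy,z,rs,crop,f,name):
    x0,y0,x1,y1=crop
    a=cv2.resize(im[y0:y1,x0:x1],None,fx=f,fy=f,interpolation=cv2.INTER_CUBIC)
    a=(255*(a/255.)**0.7).astype(np.uint8); b=a.copy()
    t=np.linspace(0,2*np.pi,120)
    for r in rs:
        P=proj(c,np.c_[cx+r*np.cos(t),cy+r*np.sin(t),np.full(120,z)])
        cv2.polylines(b,[np.int32(np.round(((P-[x0,y0]+.5)*f-.5)*8))],True,(0,0,255),1,cv2.LINE_AA,3)
    cv2.imwrite(f"pics/{name}.png",np.hstack([a,b]))
E
python3 - <<'E'
from h import *
c=np.load("g2.npy",allow_pickle=True).item(); im=cv2.imread("pics/g2.png")
p=atz(c,314,168,90); print(p)
overlay(c,im,p[0],p[1],90,[36,42],(262,115,367,220),3.8,"g2o")
c3=np.load("g3.npy",allow_pickle=True).item(); im3=cv2.imread("pics/g3.png")
print("mid lid",wood(c3,im3,255,115,367,228,80))
print("small coaster",wood(c3,im3,100,60,200,150,31))
c1=np.load("g1.npy",allow_pickle=True).item(); im1=cv2.imread("pics/g1.png")
print("small on coaster (g1)",wood(c1,im1,265,130,365,220,31))
E
```

```text
[431.36905407  98.64389724  90.        ]
mid lid (array([ 4.723e+02, -1.370e+02,  9.790e+01,  1.000e-01]), array([267, 131]), array([353, 216]))
small coaster (array([ 397.3, -326.7,   90.4,    0.7]), array([114,  68]), array([191, 141]))
small on coaster (g1) (array([ 3.944e+02, -3.334e+02,  8.460e+01,  2.000e-01]), array([275, 137]), array([350, 210]))
```

View pics/g2o.png

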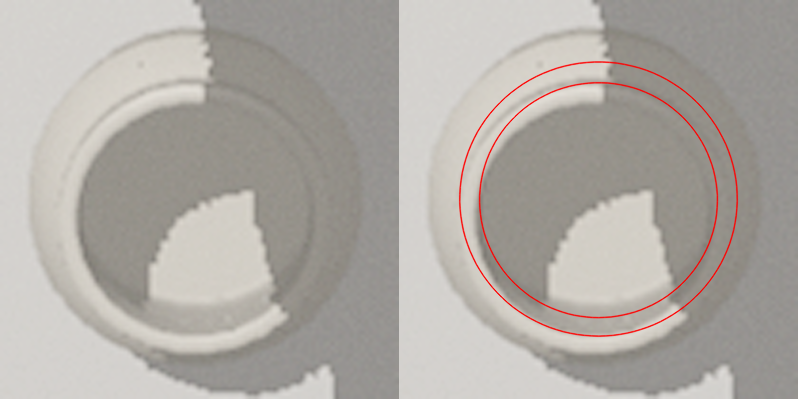

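```bash
python3 - <<'E'
from h import *
c=np.load("g2.npy",allow_pickle=True).item(); im=cv2.imread("pics/g2.png")
p=atz(c,312.9,172.5,90); print(p)
overlay(c,im,p[0],p[1],90,[36,42],(262,115,367,220),3.8,"g2o2")
E
```

```text
[436.63130038  97.36304098  90.        ]
```

View pics/g2o2.png

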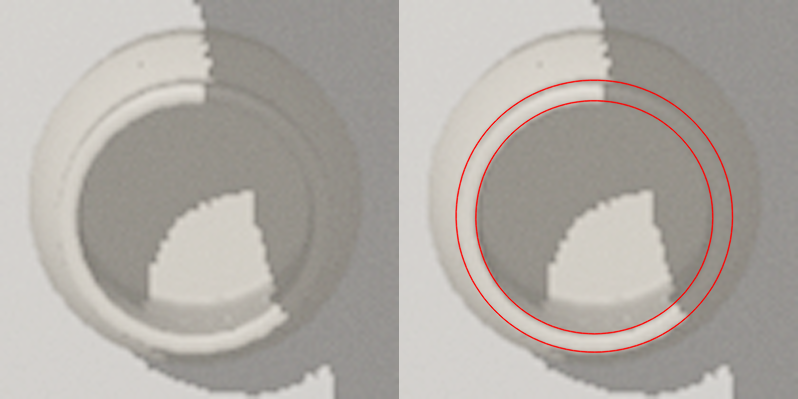

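```bash
python3 - <<'E'
from h import *
c,im=shot("wrist","g4"); st()
r=wood(c,im,255,115,367,228,80)[0]; print(r)
q=quat(0); x=472.0; y=-136.3
manip.move_l([x,y,150],q,velocity=150)
h=manip.move_l([x,y,84.5],q,velocity=80,max_force=8); st(f"hit {h}")
manip.clamp(20); st("clamp")
manip.move_l([x,y,210],q,velocity=120); manip.wait(0.3); st("lift"); shot("wrist","g5")
E
```

```text
t 15.7 p [ 472.5 -132.9  280.2] F [-0.9 -0.2 -0. ] w 1.004
[ 4.721e+02 -1.371e+02  9.790e+01  1.000e-01]
hit False t 17.68 p [ 472.4 -136.4   84.9] F [ 0.5 -0.2 -0.3] w 1.001
clamp t 18.68 p [ 472.  -136.4   84.5] F [-0.1 -0.2  0. ] w 0.319
lift t 20.18 p [ 471.8 -136.2  209.6] F [ 0.4  0.1 -0.5] w 0.323
```

View pics/g5.png

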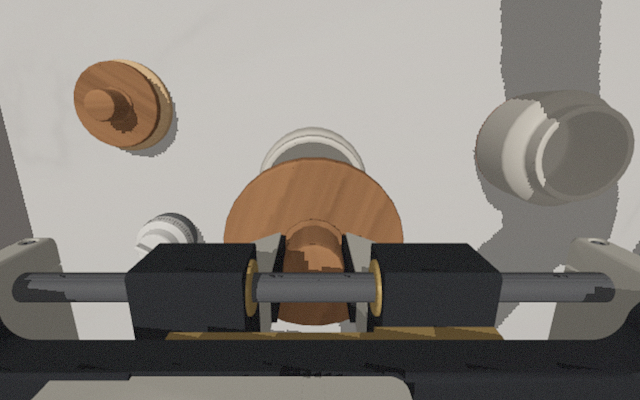

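```bash
python3 - <<'E'
from h import *
c=np.load("f1.npy",allow_pickle=True).item(); im=cv2.imread("pics/f1.png")
overlay(c,im,436.6,97.5,90,[36,42],(250,110,380,240),3,"f1o")
c=np.load("g5.npy",allow_pickle=True).item(); im=cv2.imread("pics/g5.png")
overlay(c,im,472,-136,70,[44,50],(250,110,380,240),3,"g5o")
E
```

```text
(no output)
```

View pics/f1o.png

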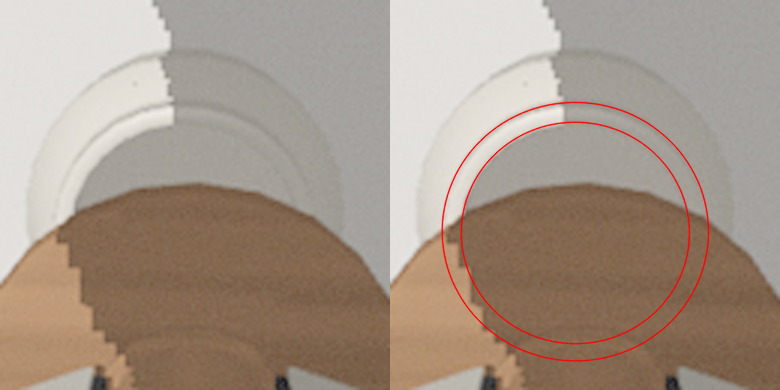

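View pics/g5o.png

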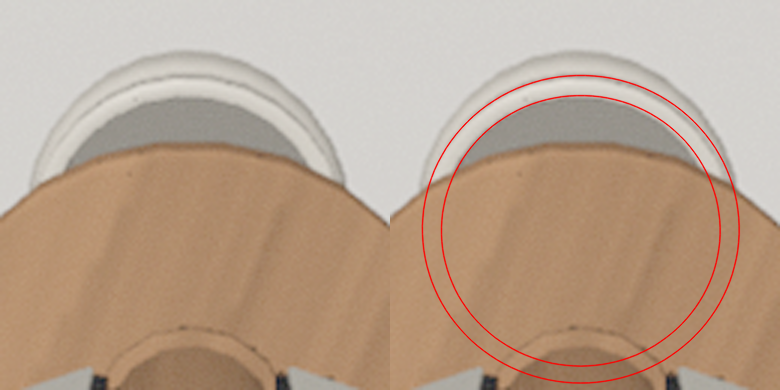

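```bash
python3 - <<'E'
from h import *
q=quat(0); x,y=436.6,97.6
manip.move_ptp([x,y,200],q); manip.move_l([x,y,122],q,velocity=120); manip.wait(0.2); st("above")
h=manip.move_l([x,y,102.5],q,velocity=20,max_force=5); st(f"hit {h}")
E
```

```text
above t 22.17 p [437.3  97.7 122.8] F [-1.   0.6 -0.7] w 0.323
hit True t 22.98 p [436.4  97.6 104.4] F [-1.  -0.8  5.4] w 0.321
```

```bash
python3 - <<'E'
from h import *
q=quat(0); x,y=436.6,97.6
manip.release(); manip.move_l([x,y,180],q,velocity=120); manip.move_l([x,y,290],q,velocity=200); manip.wait(0.3); c,im=shot("wrist","h1"); st()
print("mid on jar",wood(c,im,255,115,375,228,100))
overlay(c,im,436.6,97.5,90,[50,42],(250,110,380,240),3,"h1o")
manip.move_ptp([472,-136,280],q); manip.wait(0.4); c,im=shot("wrist","h2"); st()
overlay(c,im,472,-136,70,[44,50],(250,110,380,240),3,"h2o")
E
```

```text
t 25.92 p [436.2  97.5 289.2] F [-0.4  0.5 -0.5] w 0.998
mid on jar (array([4.365e+02, 9.780e+01, 9.760e+01, 1.000e-01]), array([269, 133]), array([357, 219]))
 t 27.31 p [ 472.1 -135.6  280.1] F [ 0.6 -0.6 -0.6] w 1.006
```

View pics/h1o.png

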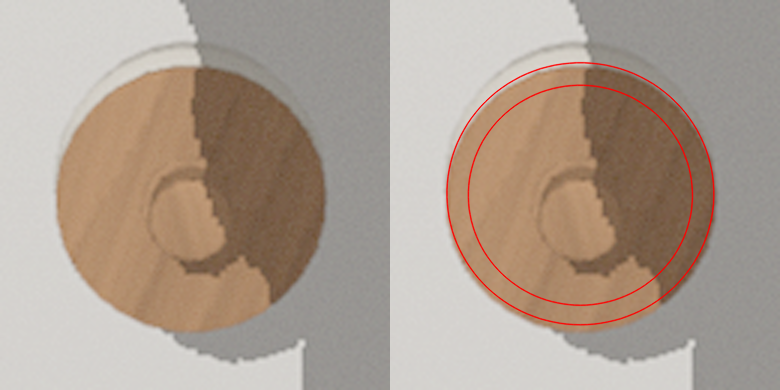

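View pics/h2o.png

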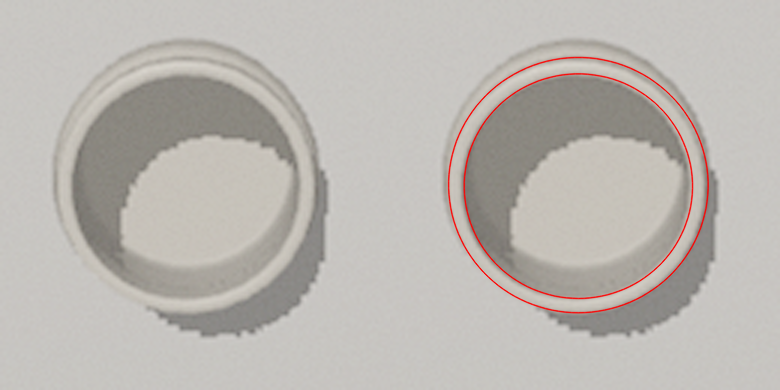

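View pics/h2.png

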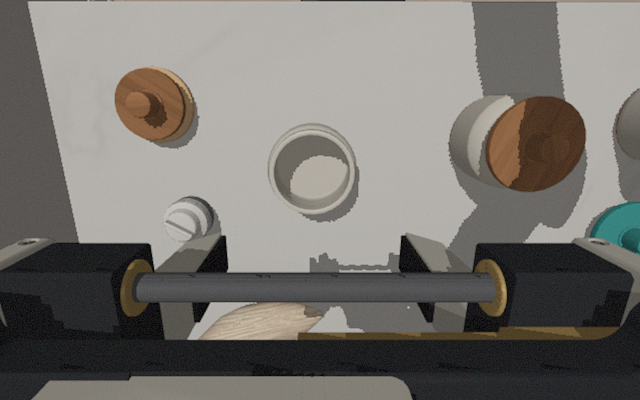

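```bash
python3 - <<'E'
from h import *
q=quat(0)
manip.move_ptp([414.6,313,320],q); manip.wait(0.3); c,im=shot("wrist","i1"); st()
r=wood(c,im,255,115,375,228,132)[0]; print(r)
if abs(r[0]-414.6)<3 and abs(r[1]-313)<3:
    x,y=r[:2]
    manip.move_l([x,y,200],q,velocity=150)
    h=manip.move_l([x,y,136.5],q,velocity=80,max_force=8); st(f"hit {h}")
    manip.clamp(20); st("clamp")
    manip.move_l([x,y,250],q,velocity=120); manip.wait(0.2); st("lift"); shot("wrist","i2")
E
```

```text
t 29.32 p [414.9 312.6 320. ] F [-0.3  0.2  0.4] w 0.999
[4.148e+02 3.134e+02 1.136e+02 1.000e-01]
hit False t 31.22 p [415.1 313.7 136.9] F [-0.1 -0.4  0.4] w 1.003
clamp t 32.21 p [414.8 313.4 136.5] F [-0.3  0.4  0.2] w 0.32
lift t 33.51 p [414.4 313.1 249.2] F [-0.1  0.5 -1.3] w 0.324
```

View pics/i2.png

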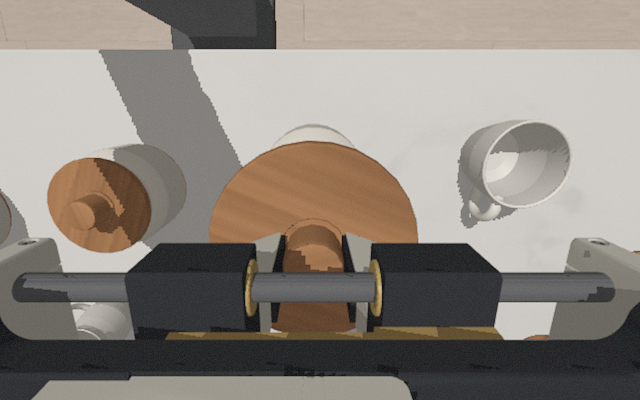

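```bash
python3 - <<'E'
from h import *
q=quat(0); x,y=472.0,-136.7
manip.move_ptp([x,y,240],q); manip.move_l([x,y,102],q,velocity=130); manip.wait(0.2); st("above")
h=manip.move_l([x,y,82.5],q,velocity=20,max_force=5); s=st(f"hit {h}")
if s["eef_pos"][2]<87:
    manip.release(); manip.move_l([x,y,150],q,velocity=120); manip.move_l([x,y,280],q,velocity=200); manip.wait(0.3); c,im=shot("wrist","j1"); st()
    print(wood(c,im,255,115,375,228,80))
    overlay(c,im,472,-136.7,80,[58],(250,110,380,240),3,"j1o")
    manip.move_ptp([414,313,310],q); manip.wait(0.4); c,im=shot("wrist","j2"); st()
    overlay(c,im,414.6,313.2,110,[28,34],(250,110,380,240),3,"j2o")
E
```

```text
above t 36.63 p [ 472.5 -136.9  102.7] F [-0.  -0.6 -1. ] w 0.317
hit True t 37.45 p [ 471.8 -136.7   84.4] F [-0.2 -0.3  5.2] w 0.32
 t 40.4 p [ 471.7 -136.6  279.3] F [ 0.2 -0.6 -0.1] w 0.999
(array([ 4.718e+02, -1.363e+02,  1.133e+02,  1.000e-01]), array([263, 124]), array([363, 223]))
 t 42.52 p [414.1 312.8 310. ] F [-1.2 -0.5 -0.2] w 1.0
```

View pics/j1o.png

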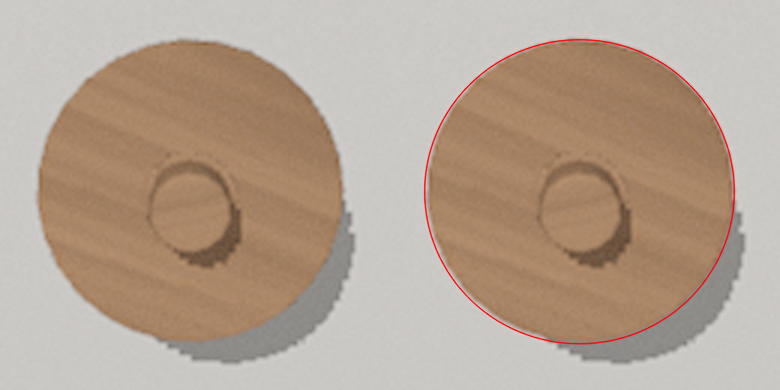

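View pics/j2o.png

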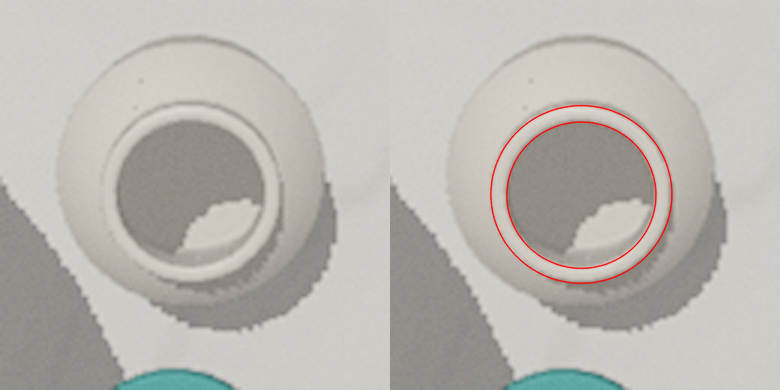

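```bash
python3 - <<'E'
from h import *
qc=quat(-30)
manip.move_ptp([396,-334.5,230],qc); manip.wait(0.4); c,im=shot("wrist","k1"); st()
r=wood(c,im,265,130,365,228,31,lo=(3,120,20),hi=(16,255,255)); print(r)
overlay(c,im,396,-334.5,31,[42],(250,110,380,240),3,"k1o")
E
```

```text
t 45.29 p [ 396.1 -334.4  230. ] F [ 0.6  0.1 -0.3] w 1.001
(array([ 3.955e+02, -3.337e+02,  8.140e+01,  1.000e-01]), array([277, 138]), array([349, 208]))
```

View pics/k1o.png

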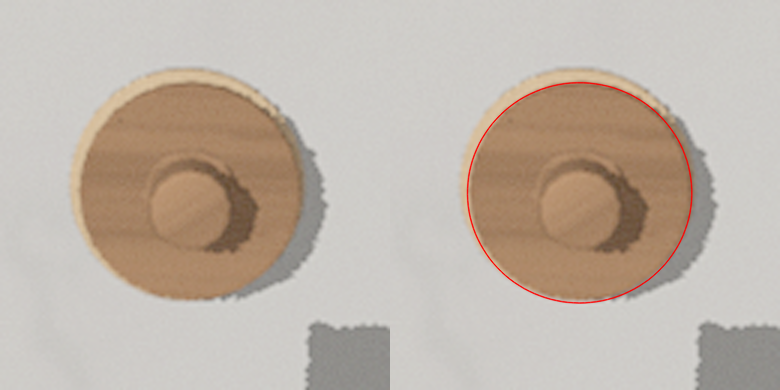

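```bash
python3 - <<'E'
from h import *
qc=quat(-30); x,y=395.8,-334.2
manip.move_l([x,y,100],qc,velocity=150)
h=manip.move_l([x,y,35.5],qc,velocity=70,max_force=8); st(f"hit {h}")
manip.clamp(20); st("clamp")
manip.move_l([x,y,250],qc,velocity=150); st("lift")
q=quat(0); x,y=413.8,312.8
manip.move_ptp([x,y,250],q); manip.move_l([x,y,142],q,velocity=130); manip.wait(0.2); st("above")
h=manip.move_l([x,y,122.5],q,velocity=20,max_force=5); s=st(f"hit {h}")
E
```

```text
hit False t 47.38 p [ 396.1 -334.5   35.8] F [-0.1  0.9  0.4] w 0.994
clamp t 48.38 p [ 395.8 -334.2   35.5] F [-0.2 -0.3  0.6] w 0.318
lift t 49.96 p [ 395.3 -333.8  249.1] F [ 0.9  0.  -1.5] w 0.32
above t 53.45 p [414.3 313.1 142.8] F [-0.5  0.3 -1.4] w 0.322
hit True t 54.26 p [413.7 312.6 124.6] F [0.1 0.6 5.7] w 0.322
```

Stopped at 124.6 mm against an expected 124.5, so it is seated. Next: release, retreat and check.

```bash
python3 - <<'E'
from h import *
q=quat(0); x,y=413.8,312.8
manip.release(); manip.move_l([x,y,190],q,velocity=120); manip.move_l([x,y,320],q,velocity=200); manip.wait(0.3); c,im=shot("wrist","l1"); st()
print(wood(c,im,255,115,375,228,120))
overlay(c,im,413.8,312.8,120,[42],(250,110,380,240),3,"l1o")
manip.move_ptp([360,420,330],q); manip.wait(.3); st()
shot("top","l2"); c,im=shot("scene","l3")
ct=imaging.get_calibration("top"); t=cv2.imread("pics/l2.png")
cv2.imwrite("pics/l2z.png",cv2.resize(t[140:270,160:480],None,fx=2.5,fy=2.5,interpolation=cv2.INTER_CUBIC))
cv2.imwrite("pics/l3z.png",cv2.resize(im[140:360,190:460],None,fx=2.7,fy=2.7,interpolation=cv2.INTER_CUBIC))
print("mid",wood(ct,t,300,195,350,250,100),"large",wood(ct,t,365,185,425,240,80))
E
```

```text
t 57.21 p [413.5 312.6 319.3] F [-0.3  0.5 -0. ] w 1.003
(array([4.137e+02, 3.128e+02, 8.200e+01, 1.000e-01]), array([277, 139]), array([349, 210]))
 t 58.06 p [360.9 419.  329.8] F [ 0.7 -0.2  0.3] w 1.0
mid (array([4.366e+02, 9.780e+01, 1.005e+02, 3.000e-01]), array([307, 205]), array([338, 236])) large (array([ 4.717e+02, -1.348e+02,  1.160e+02,  3.000e-01]), array([376, 192]), array([411, 227]))
```

View pics/l1o.png

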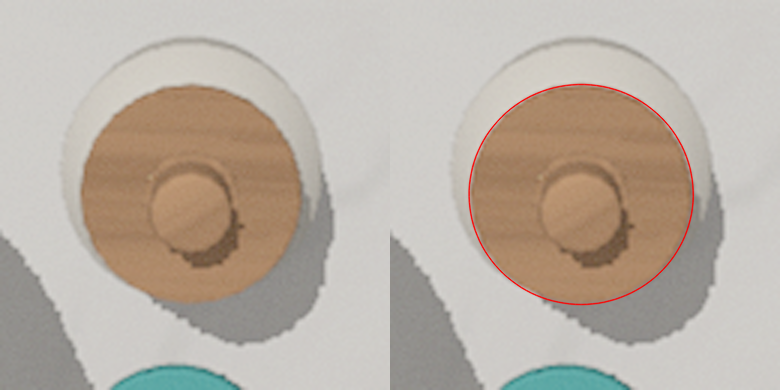

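View pics/l3z.png

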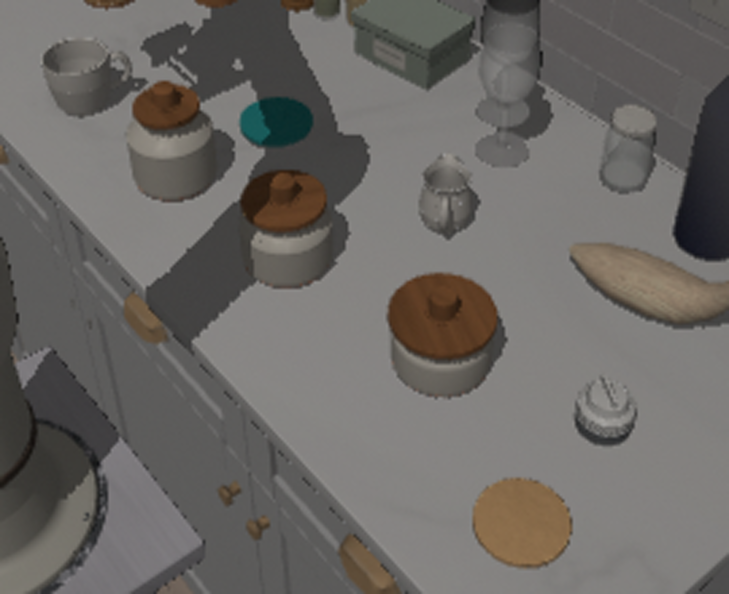

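View pics/l2z.png

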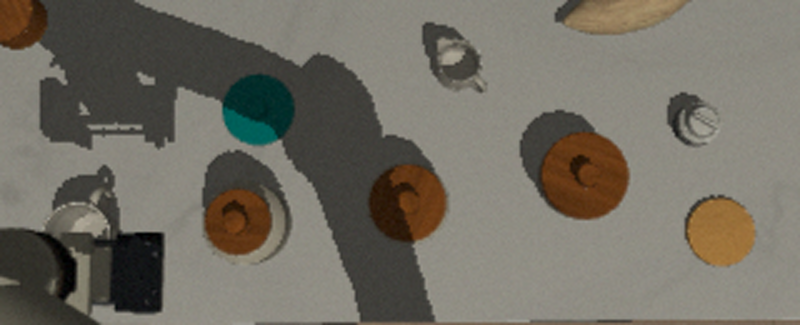

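```bash
python3 - <<'E'
from h import *
print(manip.hand_in()); st()
E
```

```text
the job is handed in; nothing more can be done
None
the job is handed in; nothing more can be done
```

All three lids are back on their own jars, and I handed the job in after about 58 s of the 104 s allowed.

I parked the small lid on the coaster. Then I moved the middle lid from the low jar to the middle jar, the large lid from the tall jar to the low jar, and the small lid from the coaster to the tall jar.

**Seating:** each lid touched down within 0.1 mm of the expected height: TCP at 104.4 for the middle jar, 84.4 for the low jar and 124.6 for the tall jar. The final pictures show every plate upright and centred on its jar, within about 1 mm by the wrist camera. At the low jar the top camera put the large lid about 1.5 mm off in y from the wrist camera, which is within the 2 mm calibration.

**Other objects:** the timer, jug, mug, coaster and jars look in the same places as in the first pictures. I compared these by eye, except that I measured the mouth of each jar while its lid was off.

**Forces:** the force readings I took at the placings peaked at about 6 N. No check failed.

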